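# Strip the clamp off a test cell

## Robot

A 6-joint arm with a two-finger parallel gripper is mounted at the origin on a cart in front of the work surface, level with it; the furniture and walls round the work are solid. World frame = base frame: x ahead of the robot, y to its left, z up, the work surface at z = 0. Lengths are in mm, angles in rad, forces in N, time in s.
With the tool pointing down it reaches from about 300 to 875 mm from the base axis. Payload 6.4 kg.
Tool frame: the origin (TCP) lies on the mounting face of the last link; the fingertips stand 166 mm ahead of it and the grasp point (between the pads) lies 147 mm ahead of it; z points along the fingers, x is the direction in which the jaws open and shut, and the axes are right-handed (so a half turn about z gives the same grasp; the last joint's range is limited). The gripper opens to 88 mm and grips with 3 to 60 N. Pads are 18 mm wide; open, the fingers measure 123 mm over their backs; the gripper's body (75 mm by 187 mm) begins 45 mm behind the grasp point.
Start: joints at [1.09, 0.181, 1.607, -0, 1.354, -0.206], TCP at [156.017, 553.445, 404.714] pointing down, gripper open.
Joint ranges: [-2.99, 2.99], [-0.89, 2.07], [0.3, 2.58], [-1.14, 4.28], [0, 2.63], [-3.12, 3.12]. Speed limits (rad/s): [2.57, 2.57, 3.01, 3.14, 3.14, 3.14].

## Interface

Orientations are given as a rotation vector (axis times angle).
In Python, from cell import bot gives the robot as it stands.
- The arm moves only by the shell command python3 -m pendant 'ROWS' [FORCE]. ROWS is JSON, a list that holds one entry, the list of rows, each a list of 5 numbers: the finger opening in m, from 0 to 0.0881, then the shift along the world's x, y, z in m, then the turn about the world's z in degrees. In form: [[[grip, dx, dy, dz, twist], ...]]. A call has 1 to 8 rows; each row shifts and turns the commanded pose from where the row before left it; what a row does not reach is not made up. A row lasts 1/10 s, in which the tool goes at most 50 mm and 8.59 degrees, less where a joint would pass 70% of its speed; a pose out of reach is approached as far as the arm can. A call is refused whole if a number of a shift passes 0.05 or a number of a turn 8.59, either way. A call with a gripper value outside its range is refused whole. The fingers move at their own pace and stop on an object; FORCE is the grip in N (left out, the last holds). Time passes only in rows, so rows that do not move let the fingers close. It gives the time, the measured TCP pose, the force and the opening at its end, in the units of the state.
- bot.get_obs(): the state, without advancing time (a new reading comes with each control period).
- bot.camera(name): name is "scene" or "top" or "wrist"; returns a dict with "frame" (384x512x3 uint8, blue, green, red), "z_map" (384x512 float32, mm along the optical axis (not along the pixel's ray), 0 where there is no reading), "fx", "fy", "cx", "cy" (pixels), "rvec" (rotation vector, rad) and "tvec" (3), from world to camera coordinates, as OpenCV has them. Camera axes: x right, y down, z forward; pixel columns grow to the right and rows downward; lengths in mm; the calibration is good to about 2 mm. The wrist camera is an equidistant fisheye: a pixel r from the principal point sees the ray r / f radians off the axis. A picture is of the moment at which its call begins.
- bot.job_done(): hands the job in, once; it reports no verdict.
The state is a dict: "time": time; "joint_positions": joint angles; "qvel": joint speeds; "joint_torque": joint torques, N m; "eef_pos": TCP position; "eef_rot": TCP orientation; "contact_force": force on the tool from outside, world axes, zero at the start; "ft_torque": the same for the moment, N m; "gripper_width": finger opening in mm.
Only numpy, scipy, OpenCV 4.12 (cv2) and the standard library are available. Lean on these libraries where they do the work, as an engineer would, in place of code of your own. Each camera call takes 0.05 s, during which the arm holds its last target. There are 200 camera calls.

## Task

Take the clamp off the test cell, strictly from the top down: first give the orange-handled quarter-turn nut its turn so that its handle lies along the blue clamp bar and lift it off the stud, then take off the brass spacer, and last the clamp bar. Set each part in the grey, white-rimmed parts tray before you take off the next one, so that in the end all three rest flat on the tray's floor, right way up, beside one another and let go. Leave the cell standing in its nest and do not disturb the other things on the bench.

Things in the scene. Friction and masses are not known exactly. Their poses are not given: they have to be found in the camera images.
- stud (a point): top of the fixture's steel stud, z up, y along the fixture from stud to cell. Heights over the bench: 38 mm column to 84 mm (carries the bar's eye), 24 mm pilot to 144 (eye and spacer round it, bored 27), 10 mm neck to 166 (this point) with a T-head 24 mm long along y, 6 wide, at 157.5 to 163.5 mm. Lift parts straight up about 85 mm to clear it.
- nut_handle (a point): quarter-turn nut topmost on the stud, about 150 g; this point: on its axis in the orange handle, 50 mm above its underside, 12 below its top. Handle: 70 mm long (y), 12 thick (x), 34 tall, on a steel hub 48 across, 28 tall. Threadless; a T-head locks it. At first the handle is 0.95 to 1.45 rad anticlockwise of the stud's y axis; turned parallel to that axis (within 0.15 rad) it lifts off.
- spacer_mid (a point): brass spacer, a plain ring 50 mm outside, 27 mm bore, 36 mm tall, under the nut on the bar's eye; this point is its centre, half-way up (18 mm above its underside). z is its axis. About 120 g.
- bar_grip (a point): blue clamp bar, about 220 g, under the spacer, 40 x 164 x 28 mm; this point: near its balance point, in the arm (32 mm wide in x, 16 thick), 20 mm above its underside, 8 below its top. y runs from stud to cell, z up. The eye round the stud (40 x 40 x 28 mm) is centred 70 mm towards -y, the foot on the cell's lid (38 across) 55 mm towards +y; both reach equally low, so it lies level.
- tray_floor (a point): middle of the floor of the parts tray (grey floor, white rim), on the floor's upper face, 4 mm above the bench. The tray is fixed, 200 mm (x) by 250 mm (y) outside, its walls 4 mm thick and 14 mm tall over the bench.
- fixture: aluminium clamp fixture, fixed to the bench: plate 96 (x) x 240 (y) x 12 mm, origin under its middle; the stud is 62 mm from there towards -y, the ring nest with the test cell 63 mm towards +y.
- cell: black test cell with red top, 71 mm across and 83 mm tall, loose in a shallow ring nest on the fixture under the bar's foot; origin at the centre of its underside. It must stay there.
- white_jar: white jar, 68 mm across, 85 mm tall, bystander; origin under its centre.
- timer: small white timer with coloured buttons, 66 x 62 x 18 mm, bystander; origin under its centre.
- petri_dish: shut petri dish, 60 mm across, 13 mm tall, bystander; origin under its centre.
Things that resemble listed ones, but are neither listed nor needed, are in the scene too. What is shaped like the part that bears spacer_mid but green or purple is not meant.

How it is judged:
By the outcome, as a careful person would: the job done as asked, in the order asked, and still so for the second after the job is handed in, with the robot touching nothing.
It also fails if it takes over 72 s, if anything falls off the work surface, if the arm or the gripper's body presses on something with over 40 N, if the wrist force passes 120 N, or if a joint passes its speed limit or range.

## Working session

There is one attempt and no reset: what is moved stays moved. The work goes in short steps, Python scripts to look and compute and a shell command to move; the robot and the scene stay as the last step left them, time stands still between calls to the robot, and variables do not carry over. Pictures are saved under pics/ and viewed, about 8 in all and at most 12, crops included, and the job is handed in when it is done.

```bash
ls; mkdir -p pics; cat > h.py <<'E'
import numpy as np, cv2
from cell import bot
def cam(n):
    c=bot.camera(n); R=cv2.Rodrigues(np.array(c['rvec'],float))[0]; t=np.array(c['tvec'],float).ravel()
    return c,R,t
def cloud(c,R,t):
    z=c['z_map'].astype(float); v,u=np.mgrid[:z.shape[0],:z.shape[1]]
    p=np.stack([(u-c['cx'])/c['fx']*z,(v-c['cy'])/c['fy']*z,z],-1)
    w=(p-t)@R; w[z==0]=np.nan
    return w
E
python3 - <<'E'
from h import *
o=bot.get_obs(); print(o)
for n in ('scene','top'):
    c,R,t=cam(n); cv2.imwrite(f'pics/{n}0.png',c['frame']); np.savez(f'{n}0.npz',w=cloud(c,R,t),f=c['frame'],R=R,t=t,k=[c['fx'],c['fy'],c['cx'],c['cy']])
    print(n,c['fx'],c['cx'],c['cy'],'cam at',-R.T@t)
E
```

```text
pics
{'time': 0.0, 'joint_positions': array([ 1.08968013e+00,  1.81505535e-01,  1.60798423e+00,  6.88168725e-06,
        1.35378838e+00, -2.06318041e-01]), 'qvel': array([ 0.00197422, -0.00021196, -0.00219976, -0.00056688,  0.0004646 ,
       -0.00094192]), 'joint_torque': array([-4.81238239e-04, -4.33844483e+01, -3.41865492e+01,  7.04295002e-02,
        3.80143791e-02, -9.31910336e-05]), 'eef_pos': array([155.90279613, 553.20375793, 403.84135146]), 'eef_rot': array([ 2.50420133e+00,  1.89580751e+00, -2.39746132e-03]), 'contact_force': array([ 0.07296333, -1.00639024,  0.34401   ]), 'ft_torque': array([-0.01930921,  0.01068434, -0.01529443]), 'gripper_width': 88.27487399601098}
scene 350.506160124205 255.58269597295316 189.70624238466038 cam at [ -61.84286367 -874.62634536  649.06731031]
top 393.5075373122364 258.25771878422466 188.90240680974915 cam at [ 386.78064631 -147.81317516 1380.47095564]
```

View pics/scene0.png

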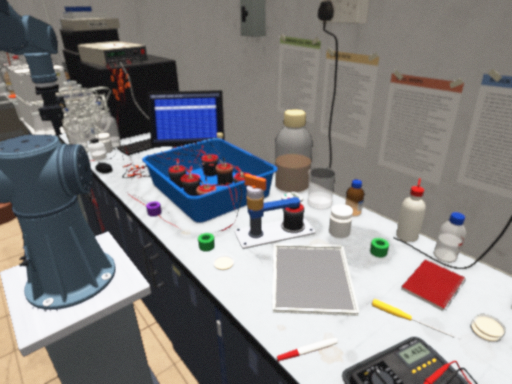

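View pics/top0.png

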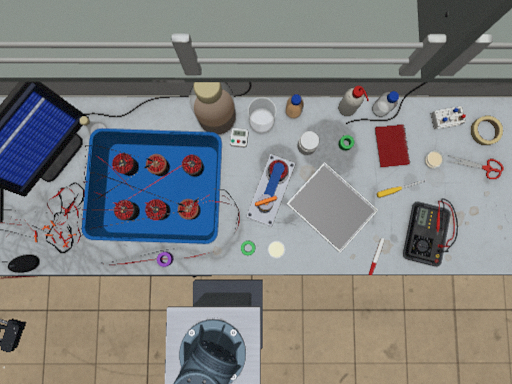

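The top view shows the fixture at about (270,190), with the orange handle at (266,202), the blue bar running up to the red cell at (277,168), and the tray at (332,207), rotated. The white jar is at (308,142) and the timer at (239,137). In the scene view the fixture is at (275,220) and the tray at (314,280).

```bash
python3 - <<'E'
from h import *
def rays(d,uv,z):
    fx,fy,cx,cy=d['k']; R,t=d['R'],d['t']; uv=np.atleast_2d(uv).astype(float)
    r=np.c_[(uv[:,0]-cx)/fx,(uv[:,1]-cy)/fy,np.ones(len(uv))]@R; C=-R.T@t
    return C+r*((z-C[2])/r[:,2])[:,None]
def rect(P):
    (c,s,a)=cv2.minAreaRect(P[:,:2].astype(np.float32)); return np.round(c,1),np.round(s,1),round(a,1)
def pca(P):
    q=P[:,:2]-P[:,:2].mean(0); w,v=np.linalg.eigh(q.T@q); return np.round(P[:,:2].mean(0),1),round(float(np.degrees(np.arctan2(v[1,1],v[0,1]))),1)
for n,box in (('top',(235,300,140,235)),('scene',(230,310,165,250))):
    d=np.load(n+'0.npz'); w=d['w']; hsv=cv2.cvtColor(d['f'],cv2.COLOR_BGR2HSV); H,S,V=hsv[...,0].astype(int),hsv[...,1],hsv[...,2]
    v,u=np.mgrid[:384,:512]; b=(u>box[0])&(u<box[1])&(v>box[2])&(v<box[3])
    o=b&(H>6)&(H<20)&(S>170)&(V>120); bl=b&(H>100)&(H<125)&(S>130)
    if n=='scene': bl&=(u>258)
    rd=b&((H<6)|(H>174))&(S>150)
    for nm,m,z in (('orange',o,210),('blue',bl,112),('red',rd,95)):
        zz=w[...,2][m]; P=rays(d,np.c_[u[m],v[m]],z)
        print(n,nm,m.sum(),'z med/max',np.nanmedian(zz),np.nanmax(zz),'rays',pca(P),rect(P),'cloud',pca(w[m][~np.isnan(w[m][:,2])]))
d=np.load('top0.npz'); w=d['w'];f=d['f']
hsv=cv2.cvtColor(f,cv2.COLOR_BGR2HSV); m=((hsv[...,1]<40)&(hsv[...,2]>90)&(hsv[...,2]<165)).astype(np.uint8)
m[:,:280]=0;m[:,385:]=0;m[:160]=0;m[255:]=0
m=cv2.morphologyEx(m,cv2.MORPH_OPEN,np.ones((3,3)))
c=max(cv2.findContours(m,0,2)[0],key=cv2.contourArea)[:,0]
print('tray',rect(rays(d,c,4)), np.round(rays(d,cv2.boxPoints(cv2.minAreaRect(c)),4),0))
# fixture plate
m=((hsv[...,1]<40)&(hsv[...,2]>165)).astype(np.uint8)
# stuff heights along top
g=w[150:230:4,245:300:4,2]; print(np.round(g).astype(int))
s=cv2.resize(f[120:260,190:400],None,fx=3.6,fy=3.6,interpolation=2); cv2.imwrite('pics/c1.png',s)
E
```

```text
top orange 76 z med/max 209.61701662004572 213.10483114915897 rays (array([ 494.4, -174.1]), 108.8) (array([ 493.8, -173.5]), array([13.2, 63.3]), 16.0) cloud (array([ 494.6, -174. ]), 108.6)
top blue 302 z med/max 111.87844804603736 178.67577024585086 rays (array([ 576.3, -204.9]), 158.9) (array([ 575.4, -204.4]), array([ 32.8, 110.8]), 68.1) cloud (array([ 576.3, -204.9]), 159.0)
top red 83 z med/max 85.71068443668693 91.97118350115666 rays (array([ 616.4, -215.3]), 61.8) (array([ 572.8, -166.9]), array([269.9, 164.3]), 1.0) cloud (array([ 618.4, -215.7]), 56.2)
scene orange 197 z med/max 198.73656877190365 212.1017047272467 rays (array([ 477. , -196.5]), 83.2) (array([ 476.2, -195.3]), array([51.6, 94.4]), 14.7) cloud (array([ 491.3, -178.8]), 107.7)
scene blue 516 z med/max 107.27213726661054 117.49678017081126 rays (array([ 606.8, -131.4]), 57.9) (array([ 624.1, -131.2]), array([341.6, 119.6]), 50.3) cloud (array([ 625.1, -110. ]), 57.8)
scene red 113 z med/max 86.11789923528256 197.78957784009648 rays (array([ 597.5, -128.5]), 88.1) (array([604. , -75.5]), array([370.2,  57. ])
[... 671 characters left out ...]
2   1   0  12   8 111 115 115  21  11   4  -4  -1]
 [  1   1   2   4   8  14 112 112  12  13   8   6   2   2]
 [  0  -1   1  20   9 108 111 108  13  15   0   5   2  -3]
 [ -2   2   1  14   9 175 113 113  11   6   2   7  -2   6]
 [  0   0  15  10 176 186 210 211  11  12  -1   1   3   7]
 [  0  -3   9 210 212 209 174 172  17   1   3   3   6   7]
 [ -5  -4  12  15 171 177 175  10  13   2   2   1   5   4]
 [ -2  13  11  15  22 141  16  14  10   3   1   4   3   4]
 [  2  17  11  11  19   6  10   8   6  -2   3  -3   2   3]
 [  1  -6  14   8  15  14  10  14   0  -1   1  -2  -2  -1]
 [  3   1   4  -3   3  12  16   6   1   4  -1  -1   1   1]
 [  0   3   3   4  -1   7   2   1   0   2   7  -8   1   0]]
```

View pics/c1.png

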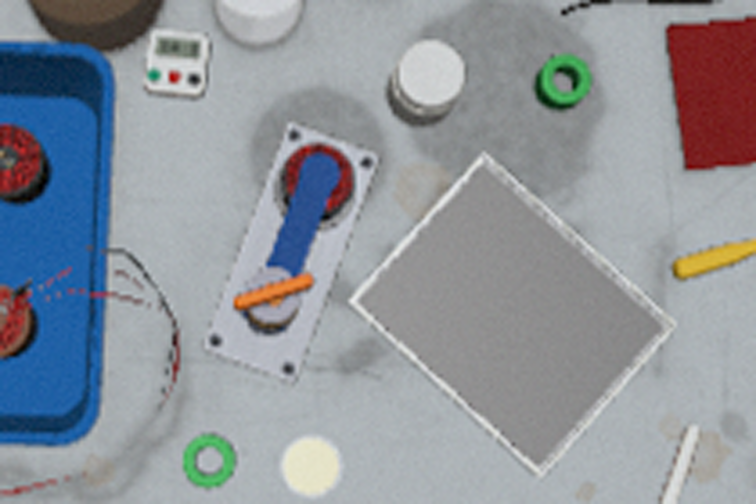

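The colour masks and rays give, in mm:
- **Nut axis:** about (494,-174). The handle top is at z=210, as the sizes given imply.
- **Bar:** runs at -21°, and its top is at 112, as expected.
- **Handle:** lies at about -72°, which is roughly 50° *clockwise* of the bar. The text says anticlockwise, so I'll check this from close up.
- **Tray:** centre (494,-411), long axis at 47°. The measured size fits.

Next I'll move to hover above the nut.

```bash
python3 -m pendant '[[[0.088,0.0199,-0.0428,0,-7],[0.088,0.0199,-0.0428,0,-7],[0.088,0.0199,-0.0428,0,-7],[0.088,0.0199,-0.0428,0,-7],[0.088,0.0199,-0.0428,0,-7],[0.088,0.0199,-0.0428,0,-7],[0.088,0.0199,-0.0428,0,-7],[0.088,0.0199,-0.0428,0,-7]]]' 25
python3 -m pendant '[[[0.088,0.0199,-0.0428,0.005,0],[0.088,0.0199,-0.0428,0.005,0],[0.088,0.0199,-0.0428,0.005,0],[0.088,0.0199,-0.0428,0.005,0],[0.088,0.0199,-0.0428,0.005,0],[0.088,0.0199,-0.0428,0.005,0],[0.088,0.0199,-0.0428,0.005,0],[0.088,0,0,0,0]]]'
python3 - <<'E'
from h import *
o=bot.get_obs(); print(o['eef_pos'],o['eef_rot'],np.degrees(2*np.arctan2(o['eef_rot'][1],o['eef_rot'][0])))
c,R,t=cam('wrist'); cv2.imwrite('pics/w1.png',c['frame']); print(c['fx'],c['cx'],c['cy'],-R.T@t,R)
np.savez('w1.npz',f=c['frame'],z=c['z_map'],R=R,t=t,k=[c['fx'],c['fy'],c['cx'],c['cy']])
E
```

```text
time: 0.9
eef_pos: [315.3, 209.3, 404.6]
eef_rot: [-3.103, -0.491, -0.001]
contact_force: [1.6, -0.7, -0.4]
gripper_width: 87.8
time: 1.7
eef_pos: [455.9, -93.0, 439.9]
eef_rot: [3.101, 0.49, 0.001]
contact_force: [-0.5, 1.0, -0.3]
gripper_width: 87.9
[455.92718116 -92.95665942 439.93217713] [3.10137705e+00 4.90040837e-01 7.36518714e-04] 17.957860506623177
297.3186396354542 256.2676158625721 193.16168115432572 [433.53331501 -22.77496458 419.91953334] [[ 9.51439648e-01  3.07835336e-01  3.92496912e-05]
 [ 2.94837265e-01 -9.11302607e-01  2.87399628e-01]
 [ 8.85075293e-02 -2.73431829e-01 -9.57810760e-01]]
```

View pics/w1.png

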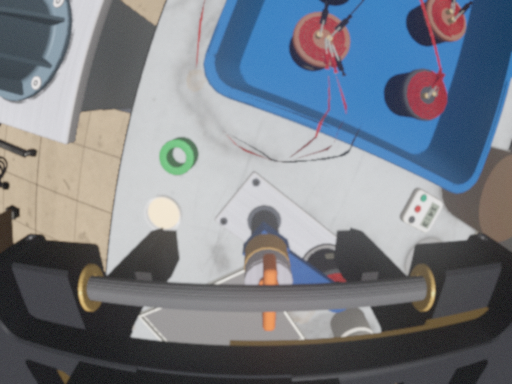

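The wrist view shows the orange handle at (268,290), nearly vertical in the picture and so parallel to the finger plane. The blue bar goes off down and to the right, and the cell is near (330,265). I'll measure the handle's angle and sideways offset from here.

```bash
cat >> h.py <<'E'
def fish(k,R,t,uv,z):
    fx,fy,cx,cy=k; uv=np.atleast_2d(uv).astype(float)
    a=np.c_[(uv[:,0]-cx)/fx,(uv[:,1]-cy)/fy]; th=np.linalg.norm(a,axis=1)+1e-9
    r=np.c_[a*(np.sin(th)/th)[:,None],np.cos(th)]@R; C=-R.T@t
    return C+r*((z-C[2])/r[:,2])[:,None]
E
python3 - <<'E'
from h import *
d=np.load('w1.npz'); hsv=cv2.cvtColor(d['f'],cv2.COLOR_BGR2HSV);H,S,V=[hsv[...,i].astype(int) for i in range(3)]
v,u=np.mgrid[:384,:512]; b=(u>235)&(u<310)&(v>245)&(v<345)
m=b&(H>5)&(H<20)&(S>180)&(V>130); P=fish(d['k'],d['R'],d['t'],np.c_[u[m],v[m]],210)
print(m.sum(),P[:,:2].mean(0)); l=cv2.fitLine(P[:,:2].astype(np.float32),2,0,.1,.1).ravel(); print('handle',l,np.degrees(np.arctan2(l[1],l[0])))
print('x from line at y=-174:', l[2]+(-174-l[3])*l[0]/l[1], 'range y',P[:,1].min(),P[:,1].max(), 'x at',P[P[:,1].argmin()],P[P[:,1].argmax()])
m=b&(u>255)&(H>100)&(H<125)&(S>120); m=(v>225)&(v<300)&(u>240)&(u<350)&(H>100)&(H<125)&(S>120); P=fish(d['k'],d['R'],d['t'],np.c_[u[m],v[m]],112)
print(m.sum(),cv2.minAreaRect(P[:,:2].astype(np.float32)))
E
```

```text
0 [nan nan]<stdin>:5: RuntimeWarning: Mean of empty slice.
  ret = um.true_divide(
Traceback (most recent call last):
cv2.error: OpenCV(4.12.0) /io/opencv/modules/imgproc/src/linefit.cpp:50: error: (-215:Assertion failed) count > 0 in function 'fitLine2D_wods'
```

```bash
python3 - <<'E'
from h import *
d=np.load('w1.npz'); hsv=cv2.cvtColor(d['f'],cv2.COLOR_BGR2HSV);H,S,V=[hsv[...,i].astype(int) for i in range(3)]
print(hsv[265,262:276:3].tolist(),hsv[320,262:276:3].tolist())
v,u=np.mgrid[:384,:512]; b=(u>235)&(u<310)&(v>245)&(v<345)
m=b&(H>3)&(H<18)&(S>150); 
print('px',m.sum())
P=fish(d['k'],d['R'],d['t'],np.c_[u[m],v[m]],210)
print(P[:,:2].mean(0)); l=cv2.fitLine(P[:,:2].astype(np.float32),2,0,.1,.1).ravel(); print('handle',l,np.degrees(np.arctan2(l[1],l[0])))
print('x at y=-174:', l[2]+(-174-l[3])*l[0]/l[1],  P[P[:,1].argmin()],P[P[:,1].argmax()])
E
```

```text
[[161, 12, 175], [8, 110, 125], [7, 112, 132], [8, 115, 135], [8, 114, 136]] [[7, 60, 162], [12, 148, 215], [13, 146, 234], [12, 147, 235], [11, 130, 210]]
px 4
[ 499.91187723 -196.82604134]
handle [ 2.1561243e-01  9.7647899e-01  4.9991187e+02 -1.9682603e+02] 77.54854
x at y=-174: 504.952 [ 500.03177216 -202.0806024   210.        ] [ 502.43476931 -189.51199886  210.        ]
```

```bash
python3 - <<'E'
from h import *
d=np.load('w1.npz'); hsv=cv2.cvtColor(d['f'],cv2.COLOR_BGR2HSV);H,S,V=[hsv[...,i].astype(int) for i in range(3)]
v,u=np.mgrid[:384,:512]; b=(u>240)&(u<305)
for v0,v1,vm in ((302,335,190),):
    m=b&(v>v0)&(v<v1)&(H>3)&(H<20)&(S>90)&(V>vm); P=fish(d['k'],d['R'],d['t'],np.c_[u[m],v[m]],210)[:,:2]
    l=cv2.fitLine(P.astype(np.float32),2,0,.1,.1).ravel(); print(m.sum(),P.mean(0),np.degrees(np.arctan2(l[1],l[0])),P[P[:,1].argmin()],P[P[:,1].argmax()])
for r in range(255,340,8): 
    q=np.where((H[r]>3)&(H[r]<20)&(S[r]>85)&(np.abs(np.arange(512)-270)<40))[0]; print(r,q.min() if len(q) else None,q.max() if len(q) else None)
E
```

```text
204 [ 501.42309344 -194.56744082] -72.49666 [ 502.61378236 -206.75444193] [ 502.1309857  -183.29833385]
255 248 273
263 264 274
271 264 276
279 261 276
287 None None
295 None None
303 None None
311 None None
319 263 275
327 263 274
335 None None
```

The wrist and top views agree: the handle lies at -72.5° and the line passes through (494.6,-174). I'll align, descend and grip.

```bash
python3 -m pendant '[[[0.06,0.0129,-0.027,0,-0.5],[0.06,0.0129,-0.027,0,0],[0.06,0.0129,-0.027,0,0],[0.06,0,0,-0.03,0],[0.06,0,0,-0.03,0],[0.06,0,0,-0.02,0],[0.06,0,0,-0.01,0],[0.06,0,0,0,0]]]'
python3 -m pendant '[[[0.06,0,0,0,0]]]'
```

```text
time: 2.55
eef_pos: [492.7, -168.3, 348.3]
eef_rot: [-3.101, -0.486, 0.004]
contact_force: [-0.8, -1.0, 0.1]
gripper_width: 59.8
time: 2.65
eef_pos: [493.5, -169.1, 350.6]
eef_rot: [3.103, 0.486, 0.001]
contact_force: [0.8, -0.7, 0.2]
gripper_width: 59.8
```

```bash
python3 -m pendant '[[[0.06,0.0011,-0.0049,-0.0035,0],[0.06,0,0,0,0],[0,0,0,0,0],[0,0,0,0,0],[0,0,0,0,0],[0,0,0,0,0],[0,0,0,0,0],[0,0,0,0,0]]]' 15
python3 -m pendant '[[[0,0,0,0,0],[0,0,0,0,0]]]' 
python3 - <<'E'
from cell import bot
o=bot.get_obs(); print(o['contact_force'],o['ft_torque'])
E
```

```text
time: 3.45
eef_pos: [494.3, -174.4, 346.2]
eef_rot: [3.104, 0.485, 0.0]
contact_force: [0.4, -0.0, 0.0]
gripper_width: 14.0
time: 3.65
eef_pos: [494.3, -174.5, 346.2]
eef_rot: [-3.104, -0.485, 0.0]
contact_force: [-0.5, -0.5, -0.4]
gripper_width: 12.2
[-0.45501141 -0.49324897 -0.39674628] [-0.09402799  0.04080935 -0.04723249]
```

The handle is gripped at 12.2 mm. I'll turn anticlockwise toward the bar, watching the torque.

```bash
python3 -m pendant '[[[0,0,0,0,4],[0,0,0,0,4],[0,0,0,0,4],[0,0,0,0,0]]]' 25
python3 - <<'E'
from cell import bot
import numpy as np
o=bot.get_obs(); print(o['contact_force'],o['ft_torque'],np.degrees(2*np.arctan2(o['eef_rot'][1],o['eef_rot'][0])))
c=bot.camera('top'); import cv2; cv2.imwrite('pics/t2.png',c['frame'])
E
```

```text
time: 4.05
eef_pos: [494.3, -174.4, 346.2]
eef_rot: [-3.036, -0.808, 0.0]
contact_force: [0.5, 0.2, -0.1]
gripper_width: 11.9
[ 0.54202473  0.21358196 -0.09616842] [-0.04120982  0.03802169  0.0061777 ] -330.2076859814728
```

```bash
python3 -m pendant '[[[0,0,0,0,8],[0,0,0,0,8],[0,0,0,0,8],[0,0,0,0,8],[0,0,0,0,7],[0,0,0,0,0],[0,0,0,0,0]]]'
python3 - <<'E'
from h import *
o=bot.get_obs(); print(o['contact_force'],o['ft_torque'],np.degrees(2*np.arctan2(o['eef_rot'][1],o['eef_rot'][0])))
c=bot.camera('scene'); cv2.imwrite('pics/s2.png',cv2.resize(c['frame'][120:260,180:360],None,fx=4,fy=4))
E
```

```text
time: 4.8
eef_pos: [494.3, -174.5, 346.2]
eef_rot: [2.597, 1.768, -0.0]
contact_force: [0.6, -0.2, -0.3]
gripper_width: 11.7
[ 0.64914441 -0.18695078 -0.28862404] [-0.0162245   0.02347723  0.00710684] 68.51095636229317
```

View pics/s2.png

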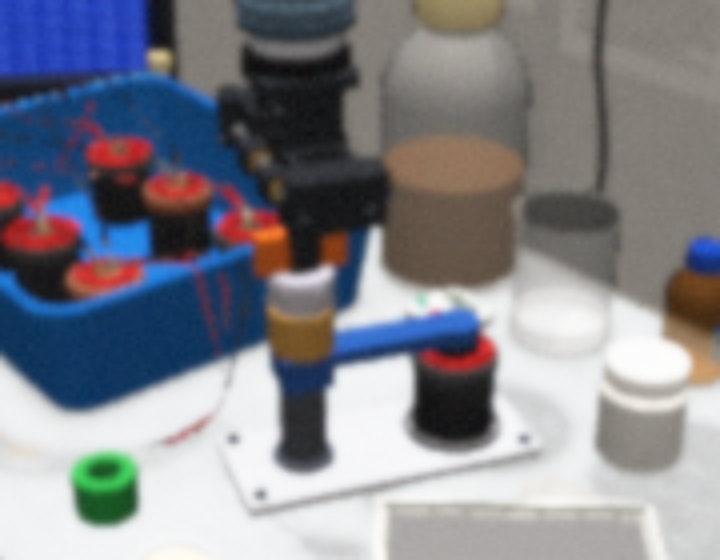

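The handle, gripped at (300,250), now lies along the blue bar, and nothing else has moved. I'll lift gently and watch the force.

```bash
python3 -m pendant '[[[0,0,0,0.005,0],[0,0,0,0.01,0],[0,0,0,0.005,0],[0,0,0,0,0]]]'

```

```text
time: 5.25
eef_pos: [494.7, -174.7, 367.7]
eef_rot: [2.591, 1.772, 0.001]
contact_force: [-0.2, 0.1, -1.4]
gripper_width: 11.7
```

```bash
python3 -m pendant '[[[0,0,0,0.03,0],[0,0,0,0.04,0],[0,0,0,0.005,0],[0,0.0043,-0.0375,0,0],[0,0.0043,-0.0375,0,0],[0,0.0043,-0.0375,0,0],[0,0.0043,-0.0375,0,0],[0,0,0,0,0]]]'
python3 -m pendant '[[[0,0,0,-0.04,0],[0,0,0,-0.04,0],[0,0,0,-0.04,0],[0,0,0,-0.04,0],[0,0,0,-0.03,0],[0,0,0,-0.02,0],[0,0,0,0,0],[0,0,0,0,0]]]'
python3 - <<'E'
from h import *
c=bot.camera('scene'); cv2.imwrite('pics/s3.png',cv2.resize(c['frame'][140:330,180:400],None,fx=3.5,fy=3.5))
E
```

```text
time: 6.05
eef_pos: [511.0, -328.4, 439.8]
eef_rot: [2.597, 1.768, -0.002]
contact_force: [-0.5, 0.1, -2.0]
gripper_width: 11.7
time: 6.85
eef_pos: [511.5, -323.9, 231.2]
eef_rot: [-2.592, -1.774, 0.0]
contact_force: [-0.1, -0.5, -1.5]
gripper_width: 12.0
```

View pics/s3.png

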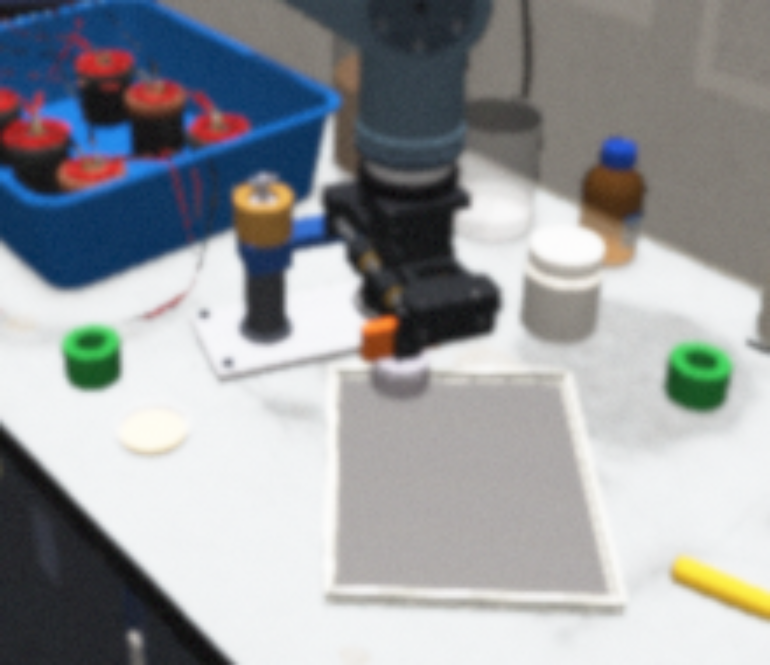

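The nut hangs over the tray's near corner at (400,378), and the spacer and bar are still in place. I'll lower it the last 28 mm.

```bash
python3 -m pendant '[[[0,0,0,-0.012,0],[0,0,0,-0.008,0],[0,0,0,-0.004,0],[0,0,0,-0.002,0],[0,0,0,0,0],[0,0,0,-0.002,0],[0,0,0,0,0]]]'
```

```text
time: 7.6
eef_pos: [511.5, -324.5, 203.2]
eef_rot: [2.593, 1.774, 0.0]
contact_force: [-0.5, 0.3, -0.2]
gripper_width: 11.9
```

```bash
python3 -m pendant '[[[0,0,0,-0.001,0],[0,0,0,0,0],[0.04,0,0,0,0],[0.04,0,0,0,0],[0.04,0,0,0,0],[0.04,0,0,0,0]]]'
python3 -m pendant '[[[0.04,0,0,0.02,0],[0.06,0,0,0.04,0],[0.08,0,0,0.04,0],[0.08,-0.004,0.0365,0.03,0],[0.08,-0.0045,0.038,0.01,0],[0.08,-0.0045,0.038,0,0],[0.08,-0.0045,0.038,0,0],[0.08,0,0,0,0]]]'
python3 - <<'E'
from h import *
for n in ('scene','wrist'):
  c,R,t=cam(n); f=c['frame']
  np.savez(n+'3.npz',f=f,z=c['z_map'],R=R,t=t,k=[c['fx'],c['fy'],c['cx'],c['cy']])
  if n=='scene': a=cv2.resize(f[140:330,200:400],(400,384))
cv2.imwrite('pics/s4.png',np.hstack([a,f[:, 100:412]]))
print(bot.get_obs()['eef_pos'])
E
```

```text
time: 8.2
eef_pos: [511.6, -324.5, 202.3]
eef_rot: [2.593, 1.774, 0.0]
contact_force: [-0.1, -0.2, 0.6]
gripper_width: 39.6
time: 9.0
eef_pos: [493.3, -170.2, 342.2]
eef_rot: [-2.588, -1.778, -0.001]
contact_force: [-0.2, -0.0, -0.7]
gripper_width: 80.1
[ 494.139689   -173.40995007  342.61786688]
```

View pics/s4.png

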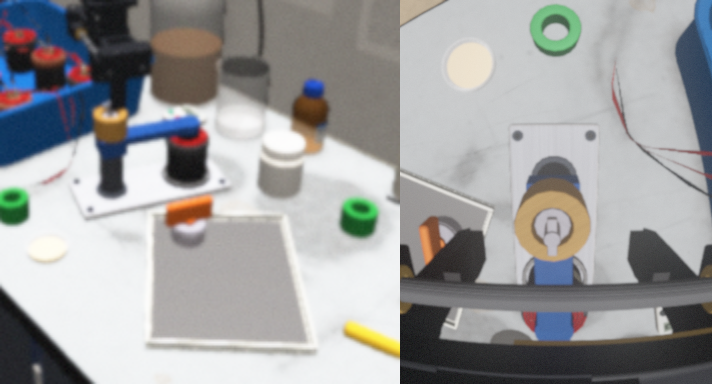

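The nut stands upright in the tray at (188,220) in the left half, clear of the walls. In the right half, the brass spacer with the stud's T-head sits between the open fingers at (552,225). I'll locate the spacer from the wrist view.

```bash
python3 - <<'E'
from h import *
d=np.load('wrist3.npz'); hsv=cv2.cvtColor(d['f'],cv2.COLOR_BGR2HSV);H,S,V=[hsv[...,i].astype(int) for i in range(3)]
m=((H>10)&(H<26)&(S>60)&(V>100)).astype(np.uint8); m[:160]=0;m[280:]=0;m[:,:400-0]*=1
m[:,:205]=0;m[:,300:]=0
print(hsv[200,240].tolist(),hsv[240,230].tolist(),hsv[255,250].tolist())
c=max(cv2.findContours(m,0,2)[0],key=cv2.contourArea)[:,0]
P=fish(d['k'],d['R'],d['t'],c,148)[:,:2].astype(np.float32)
print(cv2.contourArea(c),cv2.minEnclosingCircle(P),cv2.minAreaRect(P))
# bar edges at z=112 (image below spacer) and cell
m2=(H>100)&(H<125)&(S>120); 
for r in (265,272,278,310,320):
    q=np.where(m2[r])[0]; q=q[(q>200)&(q<320)]; 
    if len(q): A=fish(d['k'],d['R'],d['t'],[[q.min()-.5,r],[q.max()+.5,r]],112)[:,:2]; print(r,A.mean(0),np.linalg.norm(A[1]-A[0]))
E
```

```text
[18, 103, 193] [18, 104, 192] [8, 25, 191]
4624.5 ((490.620849609375, -173.3833465576172), 27.8419132232666) ((490.6488952636719, -174.6285400390625), (47.74290466308594, 54.99094772338867), 88.62651062011719)
265 [ 541.37127306 -188.70491199] 13.832408647697939
272 [ 546.41307285 -194.61402144] 28.03303496073838
278 [ 551.96859453 -196.78444721] 28.341495948730532
320 [ 595.64951962 -213.87088571] 31.00764900672788
```

The spacer axis, at about (494,-174), agrees with the bar midline, which extrapolates to (494,-174.1) at -21.4°. I'll descend and grip the upper part of the spacer.

```bash
python3 -m pendant '[[[0.08,0,-0.0005,-0.02,0],[0.08,0,0,-0.02,0],[0.08,0,0,-0.01,0],[0.08,0,0,-0.004,0],[0.08,0,0,0,0],[0.04,0,0,0,0],[0.04,0,0,0,0],[0.04,0,0,0,0]]]' 20
python3 -m pendant '[[[0.04,0,0,0,0],[0.04,0,0,0,0],[0.04,0,0,0,0]]]'
```

```text
time: 9.9
eef_pos: [494.3, -174.6, 288.9]
eef_rot: [2.592, 1.773, 0.001]
contact_force: [-0.3, 0.4, 0.0]
gripper_width: 58.1
time: 10.2
eef_pos: [494.2, -174.5, 288.7]
eef_rot: [2.592, 1.774, 0.0]
contact_force: [-0.9, -0.4, 3.5]
gripper_width: 49.0
```

```bash
python3 -m pendant '[[[0.04,0,0,0.003,0],[0.04,0,0,0.007,0],[0.04,0,0,0.01,0],[0.04,0,0,0.0,0]]]'
python3 -m pendant '[[[0.04,0,0,0.03,0],[0.04,0,0,0.04,0],[0.04,0,0,0.01,0],[0.04,0,0,0,0]]]'
python3 -m pendant '[[[0.04,-0.0124,-0.0416,0,0],[0.04,-0.0124,-0.0416,0,0],[0.04,-0.0124,-0.0416,0,0],[0.04,-0.0124,-0.0416,0,0],[0.04,-0.0124,-0.0416,0,0],[0.04,-0.0124,-0.0416,0,0],[0.04,0,0,0,0],[0.04,0,0,0,0]]]'
```

```text
time: 10.6
eef_pos: [494.6, -174.8, 310.0]
eef_rot: [2.591, 1.772, 0.002]
contact_force: [-0.1, -0.5, -0.4]
gripper_width: 49.3
time: 11.0
eef_pos: [494.5, -174.7, 390.0]
eef_rot: [2.589, 1.772, 0.003]
contact_force: [-0.7, -0.6, -2.2]
gripper_width: 49.0
time: 11.8
eef_pos: [418.8, -424.3, 385.5]
eef_rot: [-2.591, -1.769, -0.001]
contact_force: [-0.0, 0.0, -0.8]
gripper_width: 48.9
```

```bash
python3 -m pendant '[[[0.04,0.001,0,-0.04,0],[0.04,0,0,-0.04,0],[0.04,0,0,-0.04,0],[0.04,0,0,-0.03,0],[0.04,0,0,-0.02,0],[0.04,0,0,-0.015,0],[0.04,0,0,0,0],[0.04,0,0,0,0]]]'
python3 -m pendant '[[[0.04,0,0,-0.008,0],[0.04,0,0,-0.005,0],[0.04,0,0,-0.003,0],[0.04,0,0,0,0]]]'
python3 - <<'E'
from h import *
c=bot.camera('scene'); cv2.imwrite('pics/s5.png',cv2.resize(c['frame'][140:330,200:400],None,fx=3.5,fy=3.5))
E
```

```text
time: 12.6
eef_pos: [421.1, -423.6, 203.5]
eef_rot: [2.592, 1.775, 0.0]
contact_force: [-0.1, -0.5, -1.0]
gripper_width: 49.1
time: 13.0
eef_pos: [420.5, -423.9, 186.8]
eef_rot: [-2.593, -1.773, -0.0]
contact_force: [-0.1, -0.5, -1.6]
gripper_width: 49.0
```

View pics/s5.png

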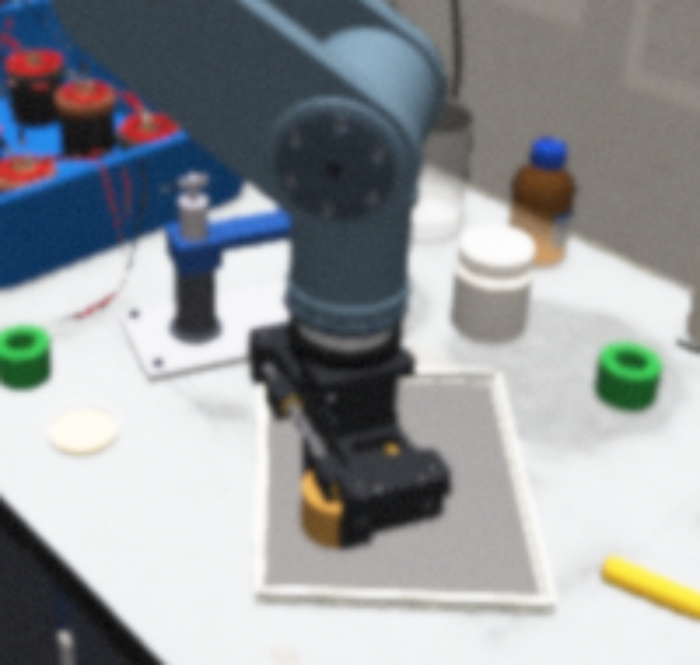

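The spacer is inside the tray at (325,510), with clear floor around it. The bar is still on the stud. I'll lower the last 6 mm and release.

```bash
python3 -m pendant '[[[0.04,0,0,-0.003,0],[0.04,0,0,-0.002,0],[0.04,0,0,-0.001,0],[0.04,0,0,0,0]]]'
python3 -m pendant '[[[0.04,0,0,-0.0008,0],[0.04,0,0,0,0]]]'
```

```text
time: 13.45
eef_pos: [420.6, -424.0, 181.0]
eef_rot: [-2.593, -1.774, 0.0]
contact_force: [0.7, 0.6, -1.2]
gripper_width: 48.9
time: 13.65
eef_pos: [420.7, -424.2, 180.7]
eef_rot: [2.593, 1.774, -0.0]
contact_force: [-0.3, 0.9, 1.0]
gripper_width: 49.0
```

```bash
python3 -m pendant '[[[0.062,0,0,0,0],[0.062,0,0,0,0],[0.062,0,0,0,0],[0.062,0,0,0,0],[0.062,0,0,0.02,0],[0.062,0,0,0.04,0],[0.062,0,0,0.05,0],[0.062,0,0,0.05,0]]]'
python3 -m pendant '[[[0.062,0,0,0.025,0],[0.062,0.0231,0.0374,0,0],[0.062,0.0231,0.0374,0,0],[0.062,0.0231,0.0374,0,0],[0.062,0.0231,0.0374,0,0],[0.062,0.0231,0.0374,0,0],[0.062,0.0233,0.0375,0,0],[0.062,0,0,0,0]]]'
python3 - <<'E'
from h import *
c,R,t=cam('scene'); a=cv2.resize(c['frame'][140:330,200:400],(400,384))
c,R,t=cam('wrist'); f=c['frame']; k=[c['fx'],c['fy'],c['cx'],c['cy']]
cv2.imwrite('pics/s6.png',np.hstack([a,f[:,80:430]]))
o=bot.get_obs();print(o['eef_pos'],np.degrees(2*np.arctan2(o['eef_rot'][1],o['eef_rot'][0])))
hsv=cv2.cvtColor(f,cv2.COLOR_BGR2HSV);H,S,V=[hsv[...,i].astype(int) for i in range(3)]
m2=(H>100)&(H<125)&(S>120)
for r in range(150,300,10):
    q=np.where(m2[r])[0]; q=q[(q>200)&(q<310)]
    if len(q): A=fish(k,R,t,[[q.min()-.5,r],[q.max()+.5,r]],112)[:,:2]; print(r,A.mean(0).round(1),np.linalg.norm(A[1]-A[0]).round(1))
E
```

```text
time: 14.45
eef_pos: [420.4, -423.7, 341.6]
eef_rot: [-2.592, -1.773, -0.0]
contact_force: [0.9, -1.3, 0.3]
gripper_width: 62.0
time: 15.25
eef_pos: [561.2, -195.1, 365.4]
eef_rot: [-2.587, -1.781, -0.002]
contact_force: [-0.7, -1.3, 0.1]
gripper_width: 62.1
[ 559.73023499 -198.59025051  365.3211069 ] 68.90338398803944
150 [ 524.5 -180.4] 14.2
160 [ 530.9 -186.2] 15.9
170 [ 537.5 -191.8] 26.5
180 [ 545.9 -192.9] 21.1
190 [ 553.6 -196.3] 25.3
200 [ 561.5 -199.8] 26.4
210 [ 570.  -202.2] 26.7
220 [ 577.8 -207. ] 28.7
230 [ 586.5 -209.9] 28.3
240 [ 595.4 -213.4] 28.7
250 [ 604.4 -217.4] 31.7
260 [ 613.9 -221.1] 32.2
270 [ 624. -224.] 16.4
```

View pics/s6.png

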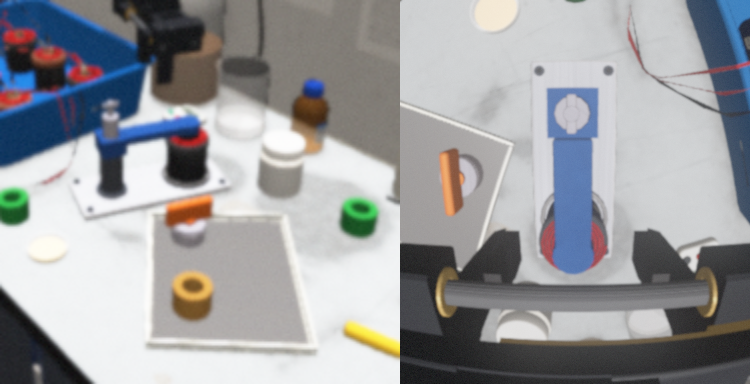

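Both placed parts stand flat in the tray: nut at (188,220), spacer at (192,295). The bar's eye on the stud is at (572,112), the gripper is centred on the arm, and the cell is in its nest. I'll descend and grip the bar.

```bash
python3 -m pendant '[[[0.062,-0.0002,-0.0008,-0.04,0],[0.062,0,0,-0.03,0],[0.062,0,0,-0.02,0],[0.062,0,0,-0.015,0],[0.062,0,0,-0.006,0],[0.062,0,0,0,0],[0.062,0,0,0,0]]]' 30
python3 -m pendant '[[[0.025,0,0,0,0],[0.025,0,0,0,0],[0.025,0,0,0,0],[0.025,0,0,0,0],[0.025,0,0,0,0],[0.025,0,0,0,0]]]'
```

```text
time: 16.05
eef_pos: [559.5, -201.0, 255.5]
eef_rot: [2.592, 1.772, 0.001]
contact_force: [0.6, 0.6, 0.3]
gripper_width: 61.9
time: 16.65
eef_pos: [559.4, -200.3, 254.8]
eef_rot: [2.592, 1.774, 0.0]
contact_force: [-1.0, 1.2, 3.1]
gripper_width: 31.8
```

```bash
python3 -m pendant '[[[0.025,0,0,0.003,0],[0.025,0,0,0.005,0],[0.025,0,0,0.007,0],[0.025,0,0,0,0]]]'
python3 -m pendant '[[[0.025,0,0,0.015,0],[0.025,0,0,0.02,0],[0.025,0,0,0.03,0],[0.025,0,0,0.02,0],[0.025,0,0,0.01,0],[0.025,0,0,0,0]]]'
python3 - <<'E'
from h import *
c=bot.camera('scene'); cv2.imwrite('pics/s7.png',cv2.resize(c['frame'][120:310,200:400],None,fx=3,fy=3))
E
```

```text
time: 17.05
eef_pos: [559.6, -200.6, 270.6]
eef_rot: [2.592, 1.773, 0.001]
contact_force: [1.0, -0.6, -2.5]
gripper_width: 31.6
time: 17.65
eef_pos: [559.6, -200.6, 366.6]
eef_rot: [2.59, 1.772, 0.002]
contact_force: [0.7, -0.2, -2.6]
gripper_width: 31.5
```

View pics/s7.png

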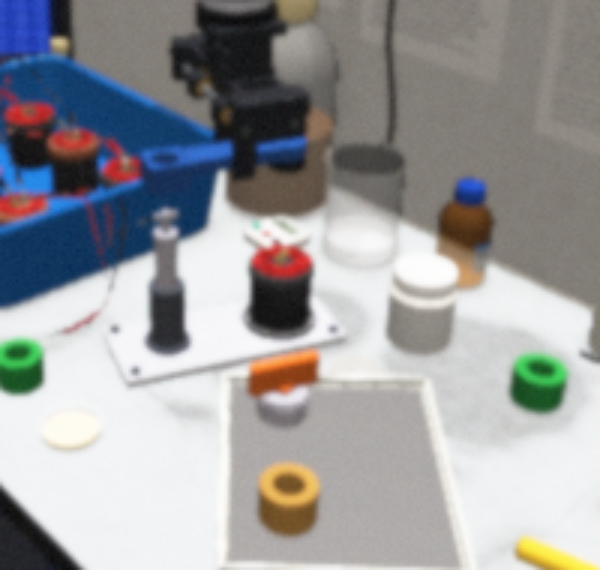

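The bar has cleared the stud, with its eye at (165,155). The cell is still in its nest at (280,290), and the nut and spacer stand in the tray. Next I'll carry the bar to the free side of the tray, turning it 112° clockwise so that it lies along the tray's long axis.

```bash
python3 -m pendant '[[[0.025,0,0,0.02,-4],[0.025,-0.006,-0.0415,0,-8],[0.025,-0.006,-0.0415,0,-8],[0.025,-0.006,-0.0415,0,-8],[0.025,-0.006,-0.0415,0,-8],[0.025,-0.006,-0.0415,0,-8],[0.025,-0.006,-0.0415,0,-8],[0.025,0,0,0,-8]]]'
python3 -m pendant '[[[0.025,0,0,0,-8],[0.025,0,0,0,-8],[0.025,0,0,0,-8],[0.025,0,0,0,-8],[0.025,0,0,0,-8],[0.025,0,0,0,-8],[0.025,0,0,0,-4],[0.025,0,0,0,0]]]'
python3 -m pendant '[[[0.025,0,0,0,0]]]'
python3 - <<'E'
from h import *
o=bot.get_obs();print(o['eef_pos'],np.degrees(2*np.arctan2(o['eef_rot'][1],o['eef_rot'][0])))
c,R,t=cam('top'); w=cloud(c,R,t); f=c['frame']; hsv=cv2.cvtColor(f,cv2.COLOR_BGR2HSV); H,S,V=[hsv[...,i].astype(int) for i in range(3)]
v,u=np.mgrid[:384,:512]; b=(u>250)&(u<400)&(v>120)&(v<270)
for nm,m in (('orange',b&(H>6)&(H<20)&(S>150)&(V>120)&(w[...,2]>45)),('brass',b&(H>12)&(H<28)&(S>80)&(w[...,2]>28)&(w[...,2]<55)),('blue',b&(H>100)&(H<125)&(S>130)),):
    P=w[m][:,:]; P=P[~np.isnan(P[:,2])]; 
    if len(P): print(nm,len(P),np.median(P[:,2]),cv2.minAreaRect(P[:,:2].astype(np.float32)))
E
```

```text
time: 18.5
eef_pos: [520.9, -454.3, 381.6]
eef_rot: [-3.133, -0.223, 0.004]
contact_force: [-0.6, -0.0, -3.0]
gripper_width: 31.7
time: 19.3
eef_pos: [523.0, -449.1, 382.1]
eef_rot: [-2.919, 1.158, 0.005]
contact_force: [-0.0, 0.1, -1.9]
gripper_width: 31.9
time: 19.4
eef_pos: [523.0, -449.2, 382.8]
eef_rot: [-2.921, 1.154, 0.003]
contact_force: [-0.2, 0.8, -3.2]
gripper_width: 31.5
[ 523.02061331 -449.16853444  382.78724105] 316.8702006537126
orange 70 65.05972114348701 ((513.8724975585938, -323.3465576171875), (11.299661636352539, 64.21441650390625), 69.47895812988281)
brass 3 40.78697021752829 ((513.0555419921875, -316.771728515625), (0.9324426054954529, 7.577544689178467), 82.50227355957031)
blue 212 239.06982228791824 ((534.7608032226562, -429.7548828125), (169.66844177246094, 100.60968780517578), 74.87367248535156)
```

```bash
python3 -m pendant '[[[0.025,0,0,-0.04,0],[0.025,0,0,-0.04,0],[0.025,0,0,-0.04,0],[0.025,0,0,-0.03,0],[0.025,0,0,-0.02,0],[0.025,0,0,0,0],[0.025,0,0,0,0]]]'
python3 - <<'E'
from h import *
c=bot.camera('scene'); cv2.imwrite('pics/s8.png',cv2.resize(c['frame'][150:330,220:400],None,fx=3.3,fy=3.3))
E
```

```text
time: 20.15
eef_pos: [523.3, -449.4, 214.4]
eef_rot: [-2.921, 1.156, 0.001]
contact_force: [0.2, -0.4, -2.7]
gripper_width: 31.7
```

View pics/s8.png

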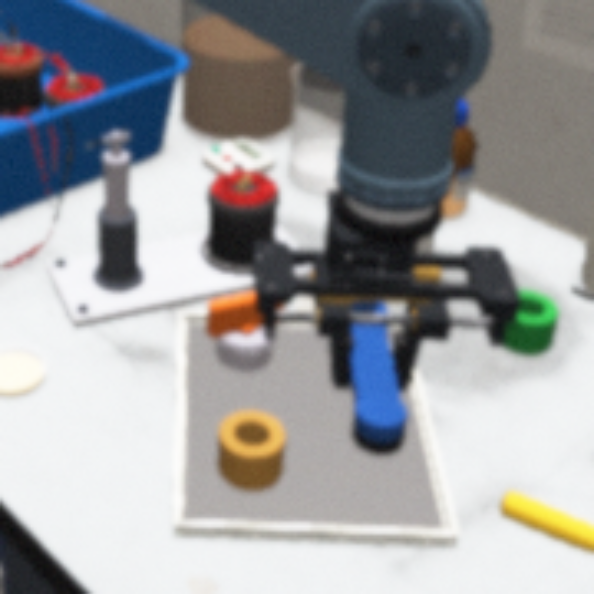

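The bar hangs level over the free strip. Its foot is at (380,420), inside the right wall, and clear of the spacer (252,445) and nut (243,335). I'll lower it, release, and retreat.

```bash
python3 -m pendant '[[[0.025,0,0,-0.015,0],[0.025,0,0,-0.01,0],[0.025,0,0,-0.007,0],[0.025,0,0,-0.004,0],[0.025,0,0,-0.002,0],[0.025,0,0,0,0]]]'
python3 -m pendant '[[[0.025,0,0,-0.001,0],[0.025,0,0,0,0]]]'
```

```text
time: 20.8
eef_pos: [523.2, -449.3, 176.1]
eef_rot: [-2.92, 1.158, 0.001]
contact_force: [-0.4, 0.4, -2.6]
gripper_width: 31.9
time: 21.0
eef_pos: [523.3, -449.5, 175.7]
eef_rot: [2.92, -1.157, 0.001]
contact_force: [0.1, 0.3, -2.4]
gripper_width: 31.9
```

```bash
python3 -m pendant '[[[0.025,0,0,-0.001,0],[0.025,0,0,0,0],[0.025,0,0,-0.0005,0],[0.025,0,0,0,0]]]'

```

```text
time: 21.4
eef_pos: [523.4, -449.6, 175.0]
eef_rot: [2.92, -1.157, 0.001]
contact_force: [-2.1, 2.4, 5.6]
gripper_width: 31.9
```

Contact now reads 5.6 N, so the bar is seated. I'll open slightly, lift straight up, and move away to inspect.

```bash
python3 -m pendant '[[[0.044,0,0,0,0],[0.044,0,0,0,0],[0.044,0,0,0,0],[0.044,0,0,0,0],[0.044,0,0,0.015,0],[0.044,0,0,0.03,0],[0.044,0,0,0.05,0],[0.044,0,0,0.05,0]]]'
python3 -m pendant '[[[0.044,0,0,0.05,0],[0.044,0,0,0.05,0],[0.044,-0.04,0.03,0,0],[0.044,-0.04,0.03,0,0],[0.044,-0.04,0.03,0,0],[0.044,-0.04,0.03,0,0],[0.044,-0.03,0.03,0,0],[0.044,0,0,0,0]]]'
python3 - <<'E'
from h import *
a=cam('scene')[0]['frame']; a=cv2.resize(a[150:330,220:400],(400,400))
c,R,t=cam('top'); w=cloud(c,R,t); f=c['frame']
cv2.imwrite('pics/s9.png',np.hstack([a,cv2.resize(f[120:260,230:370],(400,400))]))
v,u=np.mgrid[:384,:512]; b=(u>250)&(u<400)&(v>120)&(v<270)
hsv=cv2.cvtColor(f,cv2.COLOR_BGR2HSV); H,S,V=[hsv[...,i].astype(int) for i in range(3)]
for nm,m in (('orange',b&(H>6)&(H<20)&(S>150)&(w[...,2]>45)),('brass',b&(H>12)&(H<28)&(S>70)&(w[...,2]<55)),('blue',b&(H>100)&(H<125)&(S>130)&(w[...,2]<60))):
    P=w[m]; P=P[~np.isnan(P[:,2])]
    if len(P): print(nm,len(P),np.percentile(P[:,2],[10,50,90]).round(1),cv2.minAreaRect(P[:,:2].astype(np.float32)))
print(bot.get_obs()['eef_pos'])
E
```

```text
time: 22.2
eef_pos: [522.9, -449.1, 320.7]
eef_rot: [-2.92, 1.157, 0.002]
contact_force: [0.3, -1.2, 0.1]
gripper_width: 44.2
time: 23.0
eef_pos: [330.5, -295.8, 419.1]
eef_rot: [-2.92, 1.158, 0.002]
contact_force: [0.3, -0.3, -0.8]
gripper_width: 44.1
orange 71 [59.4 66.  68.7] ((493.8713073730469, -374.96759033203125), (121.95830535888672, 64.89875793457031), 68.7966079711914)
brass 226 [12.7 20.5 41. ] ((476.7188720703125, -486.8406066894531), (128.41064453125, 350.0837707519531), 8.265971183776855)
blue 403 [25.8 31.7 35.8] ((531.7581176757812, -441.9964294433594), (159.56097412109375, 37.18560028076172), 47.773929595947266)
[ 332.91112254 -299.01182494  420.46746178]
```

View pics/s9.png

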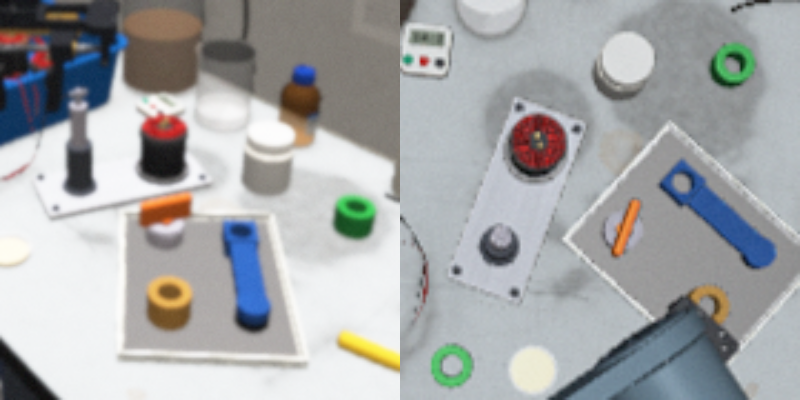

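The nut, spacer and bar all lie flat and apart inside the tray. Their tops measure about 66, 41 and 32 mm, as expected. The cell stands in its nest, the stud is bare, and the jar and timer have not moved.

```bash
python3 -c "
from cell import bot
print(bot.job_done())"
```

```text
the job is handed in; nothing more can be done
None
```

The clamp is off the test cell, and I handed the job in at about 23 s on the robot's clock. I turned the nut about 51° until its handle lay along the bar, then lifted it off. The spacer and the bar followed, and each part was set in the tray and let go before I took the next.

**Last checks that agreed:**
- **Tray:** the final scene and top views show all three parts upright, let go and apart inside the tray. The tops of the nut and bar measure about 66 and 32 mm above the bench, as they should when resting on the floor. The spacer's rim reads about 41 mm, where 40 mm is expected.
- **Cell and bystanders:** the cell stands in its nest, and the jar and timer have not moved. The petri dish was not compared on its own, but the arm never went near where I took it to be.
- **Forces:** the highest reading I saw was about 6 N, when the bar touched down. I only read forces at the end of each move.

**Checks that disagreed or failed:**
- **Handle direction:** the text puts the handle 0.95 to 1.45 rad anticlockwise of the stud's axis. Both the top and wrist views showed it about 0.9 rad clockwise, so I turned it anticlockwise. It turned with almost no resistance and lifted off freely.
- **Final outline fits:** the colour masks for the spacer and nut also picked up other things, so their fitted outlines could not be used. I judged those two from the picture and the heights. The bar's outline fit well, at 160 x 37 mm.

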